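Find the socket that fits the bulkhead nut

TASK

On the white instrument housing, the hex nut of the adapter nearest the forked bracket is to be tightened next: find which of the three sockets in the tray fits that nut; only the right one goes all the way down over it. Finish with that socket fully down on the nut, upright and still held in the gripper, with the other two standing in the tray, and do not disturb the loose things around.

Things in the scene. Friction and masses are not known exactly. Their poses are not given: they have to be found in the camera images.
- work_port (a point): centre of the port nearest the forked bracket, in the lid of the white housing, on the floor of the adapter's counterbore, the underside of the nut (77 mm above the table). The adapter that stands here carries the nut to be worked on.
- bracket (a point): middle of the top of the bent aluminium fork bracket that stands on the lid at one end of the housing, 93 mm from the work port's axis along the housing; it is 50 mm wide and its two tines end 47 mm above the lid.
- housing: fixed white sheet-metal instrument housing, 360 x 110 x 75 mm (y, x, z). Origin on the table; in its frame it runs from y = -200 to +160 mm, x = -55 to +55 mm; the three ports lie on x = 0 at y = -90 (the work port), -15 and +60 mm, the forked bracket at y = -183 mm. Its place and yaw vary.
- adapter_a: fixed bulkhead adapter in the housing's lid: aluminium boss 54 mm wide with a counterbore 7 mm deep, in it a steel hex nut 12 mm high (5 above the boss) that does not turn, and a threaded stub ending 20 mm above the origin. Origin: centre of the nut's underside, on the counterbore's floor, 77 mm above the table; z up, x square to a pair of the nut's flats (they repeat every 60 degrees; yaw varies).
- adapter_b: same form and origin as adapter_a. The three trade places from start to start; their nuts are 18, 22 and 27 mm across flats in counterbores 29.6, 35.6 and 42.6 mm wide, and nothing here tells which adapter has which. Too small a socket stops on top of the nut (rim 12 mm above the origin), as the right one does if its flats are over 5 degrees off.
- adapter_c: same form and origin as adapter_a. On any adapter: too large a socket stops on the boss's edge (rim 7 mm above the origin); only the right one, its flats in line with the nut's, goes down between nut and counterbore until its rim meets the floor (rim at the origin's height).
- tray: fixed black tray 80 x 225 mm (x, y), walls 16 mm high and 3 mm thick, two cross walls making three compartments in a row along y, each about 74 mm square, centred at y = -74, 0 and +74 mm. Origin: centre of its underside on the table; its inner floor is 3 mm above it.
- socket_18: loose steel deep socket for 18 mm nuts, open end down in a tray compartment (which one varies); 68 mm tall, 120 g. z 0-30 mm: round, 27 mm wide, hex bore 19.6 mm across flats, 27 deep, 2 mm lead-in at the rim. z 30-68 mm: grip, a solid hexagon 24 mm across flats, parallel to the bore's. Origin: centre of the rim; z up; x square to a pair of flats, as are 60 and 120 degrees from x.
- socket_22: loose steel deep socket for 22 mm nuts, open end down in a tray compartment (which one varies); 68 mm tall, 170 g. z 0-30 mm: round, 33 mm wide, hex bore 23.6 mm across flats, 27 deep, 2 mm lead-in at the rim. z 30-68 mm: grip, a solid hexagon 24 mm across flats, parallel to the bore's. Origin: centre of the rim; z up; x square to a pair of flats, as are 60 and 120 degrees from x.
- socket_27: loose steel deep socket for 27 mm nuts, open end down in a tray compartment (which one varies); 68 mm tall, 240 g. z 0-30 mm: round, 40 mm wide, hex bore 28.6 mm across flats, 27 deep, 2 mm lead-in at the rim. z 30-68 mm: grip, a solid hexagon 24 mm across flats, parallel to the bore's. Origin: centre of the rim; z up; x square to a pair of flats, as are 60 and 120 degrees from x.
- lens_cap: loose bystander: black plastic lens cap, a disc 52 mm across and 14.5 mm high; origin at the centre of its underside.
- post: loose bystander: steel optical post 25 mm in diameter, 70 mm tall, on a 32 mm foot; origin at the centre of its underside.
- driver: loose bystander: screwdriver with a black handle, lying on the table.
- vial: loose bystander: clear glass vial 28 mm in diameter with a black cap, 63 mm tall, standing; origin at the centre of its underside.
Not all that is in view belongs to the job. What is shaped like the socket_27 but pink or turquoise is not meant.

How it is judged:
By the outcome, as a careful person would: the job done as asked, in the order asked, and still so for the second after the job is handed in, while the arm keeps its last pose, push and grip.
It also fails if it takes over 64 s, if anything falls off the work surface, if the arm or the gripper's body presses on something with over 40 N, if the wrist force passes 120 N, or if a joint passes its speed limit or range.

ROBOT

A 6-joint arm with a two-finger parallel gripper is mounted at the origin on the work surface. World frame = base frame: x ahead of the robot, y to its left, z up, the work surface at z = 0. Lengths are in mm, angles in rad, forces in N, time in s.
With the tool pointing down it reaches from about 425 to 950 mm from the base axis. Payload 3.5 kg.
Tool frame: the origin (TCP) lies midway between the tips of the shut fingers; the grasp point (between the pads) lies 19 mm behind it; z points along the fingers, y is the direction in which the jaws open and shut (so a half turn about z gives the same grasp; the last joint's range is limited). The gripper opens to 85 mm and grips with 20 to 120 N. Pads are 22 mm wide; open, the fingers measure 114 mm over their backs; the gripper's body (76 mm by 85 mm) begins 54 mm behind the grasp point. The pads swing forward as they close: fully open they stand 13 mm farther back than shut.
Start: joints at [-1.332, 0.286, 1.577, -0, 1.279, -0.15], TCP at [255.9, -624.597, 231.325] pointing down, gripper open.
Joint ranges: [-2.77, 2.77], [-0.9, 2.22], [0.21, 2.48], [-1.53, 4.67], [0.24, 2.81], [-2.84, 2.84]. Speed limits (rad/s): [2.79, 2.79, 3.14, 3.14, 3.14, 3.14].

INTERFACE

Orientations are given as a 3x3 rotation matrix whose columns are the frame's x, y, z axes.
In Python, from workcell import robot gives the robot as it stands.
- The arm moves only by the shell command python3 -m inch 'ROWS' [FORCE]. ROWS is JSON, a list of rows, each a list of 7 numbers: the shift along the world's x, y, z in cm, then the turn, a rotation vector about the world's x, y, z in degrees, then the gripper command: -1 is shut, 1 is fully open, values between are in proportion. A call has exactly 8 rows; each row shifts and turns the commanded pose from where the row before left it; what a row does not reach is not made up. A row lasts 1/8 s, in which the tool goes at most 62.5 mm and 10.7 degrees, less where a joint would pass 70% of its speed; a pose out of reach is approached as far as the arm can. A call with a gripper value outside its range is refused whole. The fingers move at their own pace and stop on an object; FORCE is the grip in N (left out, the last holds). Time passes only in rows, so rows that do not move let the fingers close, or fill a call up. It gives the time, the measured TCP pose, the force and the opening at its end, in the units of the state.
- robot.get_state(): the state, without advancing time (a new reading comes with each control period).
- robot.snapshot(name): name is "side" or "top" or "wrist"; returns the picture (420x560x3 uint8, red, green, blue); there is no depth.
- robot.camera_params(name): a dict with "fov_y" (degrees; the focal length in pixels is half the picture's height over the tangent of half this angle, whatever the lens; pixels are square), "cx", "cy" (the principal point, pixels), "dist_coeffs" ([k1, k2, p1, p2, k3] as OpenCV has them; the pictures are not rectified), "position" and "rotation" of the camera in the world; the wrist camera has in their place "mount" (4x4, takes a point from camera to tool coordinates, whose origin is the TCP and whose axes are the flange's). Camera axes: x right, y down, z forward; pixel columns grow to the right and rows downward; lengths in mm; the calibration is good to about 2 mm. A picture is of the moment at which its call begins: read the wrist's pose just before it. camera_params takes no time and is no camera call.
- robot.hand_in(): hands the job in, once; it reports no verdict.
The state is a dict: "time": time; "joint_positions": joint angles; "joint_velocities": joint speeds; "tau": joint torques, N m; "ee_pos": TCP position; "orientation": TCP orientation; "wrist_force": force on the tool from outside, world axes, zero at the start; "moment": the same for the moment, N m; "opening": finger opening in mm.
Only numpy, scipy, OpenCV 4.12 (cv2) and the standard library are available. Lean on these libraries where they do the work, as an engineer would, in place of code of your own. Each camera call takes 0.05 s, during which the arm holds its last target. There are 200 camera calls.

## Working session

There is one attempt and no reset: what is moved stays moved. The work goes in short steps, Python scripts to look and compute and a shell command to move; the robot and the scene stay as the last step left them, time stands still between calls to the robot, and variables do not carry over. Pictures are saved under pics/ and viewed, about 8 in all and at most 12, crops included, and the job is handed in when it is done.

```bash
ls; mkdir -p pics; cat > h.py <<'E'
import numpy as np, cv2
from workcell import robot
def snap(n,f):
    s=robot.get_state(); im=robot.snapshot(n); cv2.imwrite('pics/'+f+'.png',im[:,:,::-1]); np.save('pics/'+f+'.npy',np.r_[np.array(s['ee_pos']),np.array(s['orientation']).ravel()]); return im
def cam(n,f=None):
    c=robot.camera_params(n); fl=210/np.tan(np.radians(c['fov_y'])/2)
    K=np.array([[fl,0,c['cx']],[0,fl,c['cy']],[0,0,1.]]); d=np.array(c['dist_coeffs'],float)
    if n=='wrist':
        a=np.load('pics/'+f+'.npy'); M=np.array(c['mount']); R=a[3:].reshape(3,3); return K,d,R@M[:3,:3],a[:3]+R@M[:3,3]
    return K,d,np.array(c['rotation']).reshape(3,3),np.array(c['position'],float)
def toplane(n,px,z,f=None):
    K,d,R,p=cam(n,f); u=cv2.undistortPoints(np.array(px,float).reshape(-1,1,2),K,d).reshape(-1,2)
    r=np.c_[u,np.ones(len(u))]@R.T; return p+r*((z-p[2])/r[:,2])[:,None]
def proj(n,P,f=None):
    K,d,R,p=cam(n,f); X=(np.array(P,float).reshape(-1,3)-p)@R
    return cv2.projectPoints(X,np.zeros(3),np.zeros(3),K,d)[0].reshape(-1,2)
E
python3 - <<'E'
from h import *
a=snap('top','top1'); b=snap('side','side1'); c=snap('wrist','w1')
for n in('top','side'): print(n,robot.camera_params(n))
print(robot.camera_params('wrist')); print(robot.get_state()['orientation'])
E
```

```text
pics
top {'fov_y': 42.27288681476765, 'cx': 288.2509530221268, 'cy': 206.37213745469765, 'dist_coeffs': array([-0.07844247,  0.        ,  0.        ,  0.        ,  0.        ]), 'position': array([ 463.44733254,    6.60152719, 1410.26325945]), 'rotation': array([[ 0.02280988, -0.99595906,  0.08686345],
       [-0.99945833, -0.0247789 , -0.02165755],
       [ 0.02372242, -0.08632239, -0.99598478]])}
side {'fov_y': 43.95119106143268, 'cx': 276.4230162119037, 'cy': 207.76173206398724, 'dist_coeffs': array([-0.04869077,  0.        ,  0.        ,  0.        ,  0.        ]), 'position': array([ 493.80467239, -811.17187434,  952.49058381]), 'rotation': array([[ 0.99688934, -0.04023463,  0.06777031],
       [-0.07613256, -0.71398365,  0.69601091],
       [ 0.02038315, -0.69900538, -0.71482585]])}
{'fov_y': 71.8102340950062, 'cx': 279.29136684484973, 'cy': 206.71970087483754, 'dist_coeffs': array([-0.04962524,  0.        ,  0.        ,  0.        ,  0.        ]), 'mount': array([[ 9.07614370e-04, -9.64643948e-01, -2.63554986e-01,
         6.72749670e+01],
       [ 9.99999582e-01,  9.04520867e-04,  1.33078153e-04,
         5.86654054e-01],
       [ 1.10017950e-04, -2.63554997e-01,  9.64644365e-01,
        -1.41734065e+02],
       [ 0.00000000e+00,  0.00000000e+00,  0.00000000e+00,
         1.00000000e+00]])}
[[ 9.25372619e-01  3.79058461e-01 -4.46416758e-04]
 [ 3.79058623e-01 -9.25370874e-01  1.81833571e-03]
 [ 2.76154469e-04 -1.85185620e-03 -9.99998247e-01]]
```

View pics/top1.png

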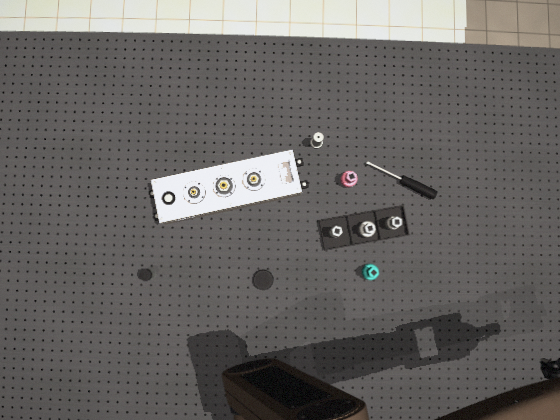

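View pics/side1.png

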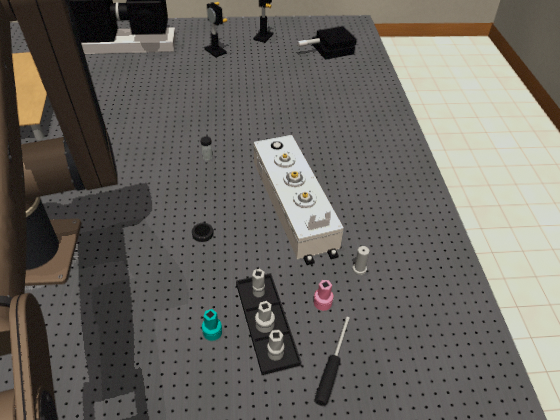

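Top view: housing at (153–302, 150–222), fork bracket at (288,172), so the work adapter is at (254,180), with the others at (223,185) and (194,191). The sockets stand in the tray at (337,231), (367,229) and (395,223). The pink (349,178) and turquoise (371,271) ones are decoys outside the tray. The side view agrees. Next: rough positions.

```bash
python3 - <<'E'
from h import *
np.set_printoptions(precision=1,suppress=True)
print('adapters t',toplane('top',[(254,179),(223,185),(194,191)],95))
print('adapters s',toplane('side',[(305,197),(294,176),(285,157)],95))
print('bracket t',toplane('top',[(288,172)],110),'corners',toplane('top',[(293,150.5),(302,190),(158,222),(151,180)],75))
print('sockets t',toplane('top',[(337,230),(367,227),(395,221)],71))
print('sockets s',toplane('side',[(258,273),(265,307),(276,336)],71))
print('tray t',toplane('top',[(319,221),(406,207),(409,235),(323,249)],16))
print('others t',toplane('top',[(349,176),(371,270),(318,136)],70),toplane('top',[(263,279)],14))
E
```

```text
adapters t [[643.1  63.1  95. ]
 [626.4 138.1  95. ]
 [610.  208.2  95. ]]
adapters s [[645.1  55.3  95. ]
 [626.5 130.   95. ]
 [610.7 203.1  95. ]]
bracket t [[660.2 -19.2 110. ]] corners [[720.  -31.1  75. ]
 [621.4 -55.6  75. ]
 [533.4 297.   75. ]
 [637.  319.   75. ]]
sockets t [[ 524.6 -144.4   71. ]
 [ 533.8 -219.    71. ]
 [ 550.3 -289.    71. ]]
sockets s [[ 523.9 -142.7   71. ]
 [ 533.4 -228.3   71. ]
 [ 550.4 -295.1   71. ]]
tray t [[ 549.2 -103.8   16. ]
 [ 591.  -329.9   16. ]
 [ 518.4 -338.1   16. ]
 [ 477.5 -115.4   16. ]]
others t [[ 660.3 -172.6   70. ]
 [ 427.8 -230.4   70. ]
 [ 759.6  -93.2   70. ]] [[397.6  36.4  14. ]]
```

```bash
python3 -m inch '[[3.5,5,-0.6,0,0,0,1],[3.5,5,-0.6,0,0,0,1],[3.5,5,-0.6,0,0,0,1],[3.5,5,-0.6,0,0,0,1],[3.5,5,-0.6,0,0,0,1],[3.5,5,-0.6,0,0,0,1],[3.5,5,-0.6,0,0,0,1],[3.5,5,-0.6,0,0,0,1]]' 40
python3 - <<'E'
from h import *
snap('wrist','w2')
E
```

```text
time: 1.15
ee_pos: [536.7, -222.8, 183.0]
orientation: [[0.925, 0.379, 0.0], [0.379, -0.925, -0.0], [0.0, 0.0, -1.0]]
wrist_force: [0.2, -0.7, 0.4]
opening: 85.2
```

View pics/w2.png

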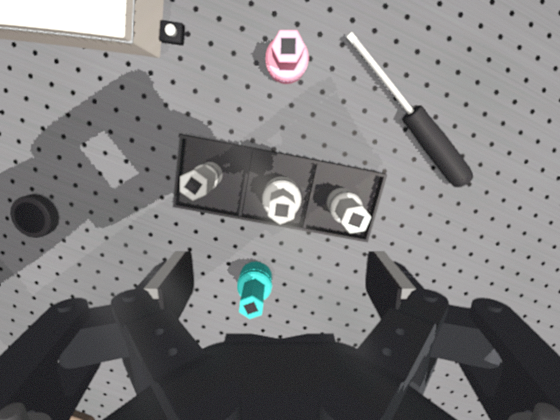

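Wrist view: the tray sockets' tops are at (194,186), (282,205) and (355,218), and the middle body is clearly the widest. Pink (288,50) and turquoise (252,300) stand outside the tray. Now to the nut.

```bash
python3 -m inch '[[0.6,3.2,-0.4,0,0,0,1],[0.6,3.2,-0.4,0,0,0,1],[0.6,3.2,-0.4,0,0,0,1],[0.6,3.2,-0.4,0,0,0,1],[0.6,3.2,-0.4,0,0,0,1],[0.6,3.2,-0.4,0,0,0,1],[0.6,3.2,-0.4,0,0,0,1],[0.6,3.2,-0.4,0,0,0,1]]'
python3 - <<'E'
from h import *
im=snap('wrist','w3')
u,v=proj('wrist',[(644,60,90)],'w3')[0].round().astype(int); print(u,v)
x0,y0=max(u-90,0),max(v-70,0); c=im[y0:y0+140,x0:x0+180,::-1]; print(x0,y0)
cv2.imwrite('pics/c3.png',cv2.resize(c,None,fx=4.4,fy=4.25,interpolation=cv2.INTER_CUBIC) if 0 else cv2.resize(c,None,fx=4,fy=4,interpolation=cv2.INTER_CUBIC))
E
```

```text
time: 2.2
ee_pos: [583.8, 32.4, 150.9]
orientation: [[0.925, 0.379, -0.001], [0.379, -0.925, 0.0], [-0.0, -0.0, -1.0]]
wrist_force: [0.3, -0.1, -0.2]
opening: 85.3
275 129
185 59
```

View pics/c3.png

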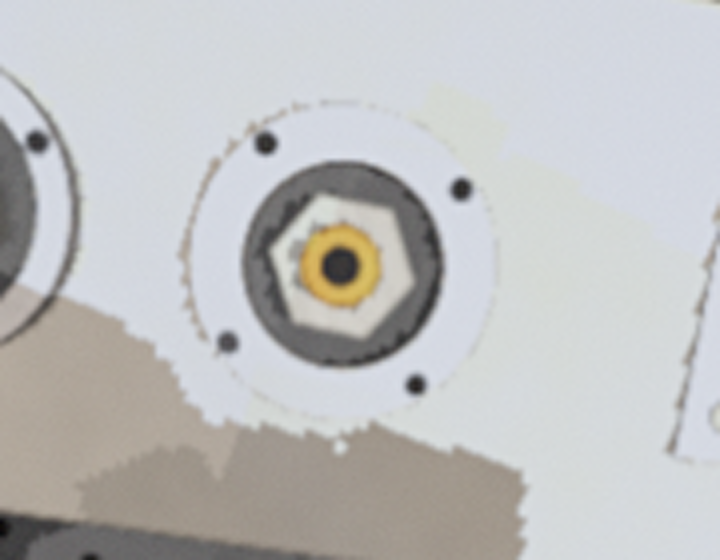

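The nut stands in a dark ring at crop (343,265), full frame about (271,125). The ring is about 50 px ≈ 36 mm wide and the nut about 22 mm, which suggests socket_22. I'll measure it properly along with the socket tops.

```bash
cat >> h.py <<'E'
def hexfit(cnt):  # world xy contour -> centre, flat-normal angle deg (mod 60), AF
    c=cnt.astype(np.float32).reshape(-1,1,2); m=cv2.moments(c); ctr=np.array([m['m10'],m['m01']])/m['m00']
    d=np.vstack([cnt,cnt[:1]]); p=np.concatenate([np.linspace(a,b,20,endpoint=False) for a,b in zip(d[:-1],d[1:])])-ctr
    th=np.arctan2(p[:,1],p[:,0]); r=np.hypot(*p.T)
    o=np.argsort(th); g=np.radians(np.arange(0,360)); rr=np.interp(g,th[o],r[o],period=2*np.pi)
    a=(rr*np.exp(-6j*g)).mean()   # corners at maxima
    corner=-np.degrees(np.angle(a))/6; return ctr,(corner+30)%60,np.sqrt(m['m00']/0.866),2*abs(a)/rr.mean()
E
python3 - <<'E'
from h import *
np.set_printoptions(precision=1,suppress=True)
im=cv2.imread('pics/w3.png'); g=cv2.cvtColor(im,cv2.COLOR_BGR2GRAY); S=4
def blob(g,seed,thr,inv=False,r=45):
    x,y=seed; x0,y0=x-r,y-r; s=cv2.resize(g[y0:y+r,x0:x+r],None,fx=S,fy=S,interpolation=cv2.INTER_CUBIC)
    m=((s<thr) if inv else (s>thr)).astype(np.uint8)
    cs,_=cv2.findContours(m,cv2.RETR_LIST,cv2.CHAIN_APPROX_NONE)
    out=[]
    for c in cs:
        if cv2.contourArea(c)>1500:
            q=(c.reshape(-1,2)+.5)/S-.5+(x0,y0); out.append((q,cv2.contourArea(c)/S/S))
    return out
for thr in(130,150):
  for q,A in blob(g,(271,125),thr):
    for z in (89,84):
      W=toplane('wrist',q,z,'w3')[:,:2]; print(thr,'z',z,len(q),A,*hexfit(W), 'eqdiam',2*np.sqrt(cv2.contourArea(W.astype(np.float32))/np.pi))
im2=cv2.imread('pics/w2.png')
c=im2[125:245,165:395]; cv2.imwrite('pics/c2.png',cv2.resize(c,None,fx=3.4,fy=3.4,interpolation=cv2.INTER_CUBIC))
E
```

```text
130 z 89 408 949.8125 [645.4  63.7] 9.587200687756706 22.129857962239573 0.05557611883941974 eqdiam 23.23767277342723
130 z 84 408 949.8125 [645.4  63.9] 9.587200639614654 22.673348960741645 0.05557611876318359 eqdiam 23.808370786945627
130 z 89 573 2017.09375 [645.5  63.6] 33.348343316294546 32.24801366676128 0.0004459650108080423 eqdiam 33.86234066480971
130 z 84 573 2017.09375 [645.5  63.8] 33.34834286715025 33.03999283275683 0.00044596469490192043 eqdiam 34.69396609747985
130 z 89 1436 8055.0625 [644.7  63.3] 52.88635850387624 64.56205233287861 0.008025594137296739 eqdiam 67.79401152290485
130 z 84 1436 8055.0625 [644.7  63.4] 52.88635760746419 66.14763222762512 0.0080255941716712 eqdiam 69.45896512600137
150 z 89 125 97.65625 [645.3  64.1] 52.79835362723675 7.0943117221590475 0.004865019768926302 eqdiam 7.449451082492956
150 z 84 125 97.65625 [645.3  64.3] 52.79836975334341 7.2685436795921055 0.004865045605439475 eqdiam 7.632405045433502
150 z 89 399 905.34375 [645.4  63.8] 9.583798132806876 21.604768026367612 0.05595334210165628 eqdiam 22.686296974846297
150 z 84 399 905.34375 [645.4  63.9] 9.583797804418428 22.135361262811426 0.055953341030085375 eqdiam 23.24345156776386
150 z 89 584 2062.875 [645.5  63.7] 28.66103496654702 32.612890182632356 0.0006745724264419551 eqdiam 34.24548280214235
150 z 84 584 2062.875 [645.4  63.8] 28.661036226452335 33.41383131307132 0.000674571958485813 eqdiam 35.08651883281536
150 z 89 1457 8020.21875 [644.8  63.4] 46.74157926691789 64.40767377472838 0.006981390364145233 eqdiam 67.63190481514154
150 z 84 1457 8020.21875 [644.8  63.5] 46.741569726360154 65.98946229631578 0.006981384112996191 eqdiam 69.2928772499457
```

View pics/c2.png

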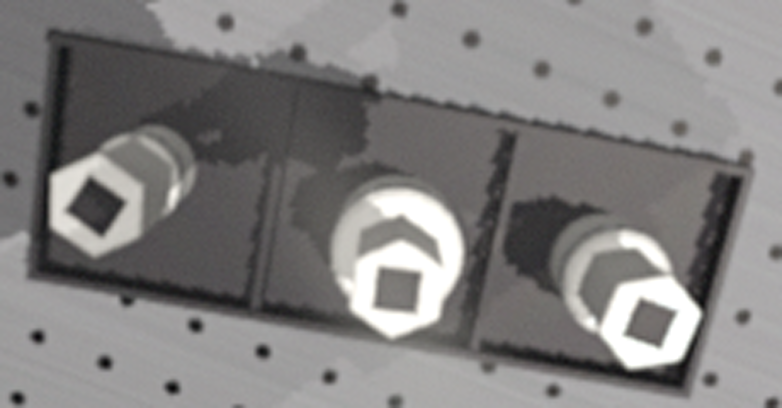

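The nut is 22 mm across flats (22.1 measured, counterbore about 35) and its flat normal is at 9.6° (mod 60). In the crop, the left socket's body at (140,180) barely exceeds its hex, so it's the 18. The middle one at (397,260) is widest, so 27. The right one at (625,290) is in between, so it should be the 22. I'll confirm its width from directly above.

```bash
python3 -m inch '[[-1.2,-4.4,0,0,0,0,1],[-1.2,-4.4,0,0,0,0,1],[-1.2,-4.4,0,0,0,0,1],[-1.2,-4.4,0,0,0,0,1],[-1.2,-4.4,0,0,0,0,1],[-1.2,-4.4,0,0,0,0,1],[-1.2,-4.4,0,0,0,0,1],[-1.2,-4.4,0,0,0,0,0.6]]'
python3 - <<'E'
from h import *
im=snap('wrist','w4')
u,v=proj('wrist',[(550,-292,71)],'w4')[0].round().astype(int)
x0,y0=max(u-110,0),max(v-75,0); c=im[y0:y0+150,x0:x0+200,::-1]; print(u,v,x0,y0)
cv2.imwrite('pics/c4.png',cv2.resize(c,None,fx=4,fy=4,interpolation=cv2.INTER_CUBIC))
E
```

```text
time: 3.25
ee_pos: [487.0, -322.1, 151.1]
orientation: [[0.925, 0.379, -0.0], [0.379, -0.925, 0.0], [-0.0, -0.0, -1.0]]
wrist_force: [0.8, -0.2, 0.0]
opening: 69.8
273 124 163 49
```

View pics/c4.png

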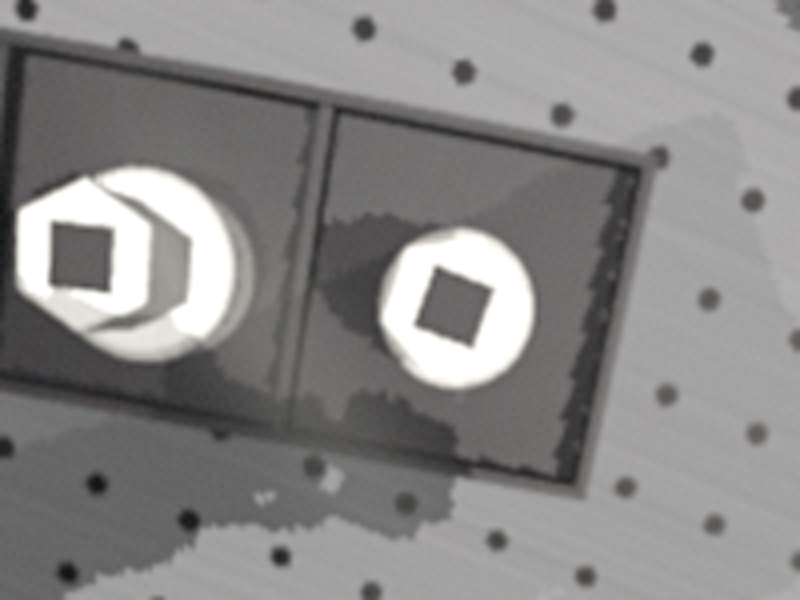

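```bash
python3 - <<'E'
from h import *
np.set_printoptions(precision=1,suppress=True)
S=4
def blobs(f,seed,thr,r,z,op=0):
    g=cv2.cvtColor(cv2.imread(f'pics/{f}.png'),cv2.COLOR_BGR2GRAY); x,y=seed; x0,y0=x-r,y-r
    s=cv2.resize(g[y0:y+r,x0:x+r],None,fx=S,fy=S,interpolation=cv2.INTER_CUBIC); m=(s>thr).astype(np.uint8)
    if op: m=cv2.morphologyEx(m,cv2.MORPH_OPEN,cv2.getStructuringElement(cv2.MORPH_ELLIPSE,(op,op)))
    cs,_=cv2.findContours(m,cv2.RETR_LIST,cv2.CHAIN_APPROX_NONE)
    for c in cs:
        if cv2.contourArea(c)>400:
            q=(c.reshape(-1,2)+.5)/S-.5+(x0,y0); W=toplane('wrist',q,z,f)[:,:2]; ctr,a,af,h=hexfit(W)
            b=cv2.minAreaRect(W.astype(np.float32))
            print(f,thr,op,'px',q.mean(0),'ctr',ctr,'ang %.1f af %.1f h %.3f eqd %.1f'%(a,af,h,af*1.05),'rect',np.array(b[1]),b[2])
print('w2 tops')
for thr in(200,225,240): blobs('w2',(355,218),thr,24,71,0); blobs('w2',(355,218),thr,24,71,9)
print('w4 body z33'); blobs('w4',(277,126),200,30,33); 
print('w4 z71'); 
for t in (225,250,254): blobs('w4',(277,126),t,30,71)
print('mid w4 recess');blobs('w4',(185,113),200,30,71)
E
```

```text
w2 tops
w2 200 0 px [355.7 219.6] ctr [ 550.4 -293.9] ang 59.3 af 12.6 h 0.003 eqd 13.2 rect [12.1 12.2] 2.6475954055786133
w2 200 0 px [351.5 218.7] ctr [ 550.3 -293.2] ang 23.5 af 24.7 h 0.051 eqd 26.0 rect [24.7 33.4] 33.18368911743164
w2 200 0 px [354.1 197.9] ctr [ 568.4 -283.5] ang 51.9 af 8.0 h 0.136 eqd 8.4 rect [16.9  5.4] 82.61363220214844
w2 200 9 px [355.7 219.5] ctr [ 550.4 -293.9] ang 59.8 af 12.6 h 0.003 eqd 13.2 rect [12.1 12.2] 2.6475954055786133
w2 200 9 px [355.7 219.2] ctr [ 550.5 -293.8] ang 32.5 af 24.3 h 0.053 eqd 25.5 rect [27.4 24.6] 1.9580459594726562
w2 200 9 px [353.9 197.8] ctr [ 568.4 -283.4] ang 52.7 af 7.9 h 0.126 eqd 8.3 rect [16.5  5.4] 82.61363220214844
w2 225 0 px [355.7 219.5] ctr [ 550.4 -293.9] ang 55.4 af 13.1 h 0.003 eqd 13.8 rect [12.7 12.8] 2.642627716064453
w2 225 0 px [355.8 219.2] ctr [ 550.5 -293.8] ang 32.5 af 23.7 h 0.053 eqd 24.9 rect [26.8 23.9] 2.896378517150879
w2 225 0 px [354.1 197.8] ctr [ 568.4 -283.4] ang 49.1 af 7.0 h 0.201 eqd 7.3 rect [15.6  4.4] 82.97677612304688
w2 225 9 px [355.7 219.5] ctr [ 550.4 -293.9] ang 56.2 af 13
[... 1459 characters left out ...]
 0 px [275.9 125.4] ctr [ 550.1 -294.2] ang 29.9 af 14.0 h 0.006 eqd 14.7 rect [13.5 13.5] 1.2400827407836914
w4 250 0 px [277.2 125.4] ctr [ 550.1 -295.2] ang 33.8 af 24.3 h 0.029 eqd 25.5 rect [26.7 25.1] 60.26679611206055
w4 254 0 px [276.  125.4] ctr [ 550.1 -294.2] ang 24.8 af 14.3 h 0.006 eqd 15.1 rect [14.1 14.2] 1.6705411672592163
w4 254 0 px [276.9 125.4] ctr [ 550.1 -295.2] ang 34.6 af 23.7 h 0.027 eqd 24.9 rect [26.1 25.1] 1.6248297691345215
mid w4 recess
w4 200 0 px [182.8 112.7] ctr [ 532.6 -227.2] ang 11.2 af 12.9 h 0.005 eqd 13.6 rect [12.7 12.4] 15.85610580444336
w4 200 0 px [195.9 114. ] ctr [ 535.  -232.7] ang 3.4 af 29.4 h 0.015 eqd 30.9 rect [32.5 35.2] 19.339736938476562
```

The right socket's body is about 32 mm wide, which confirms socket_22. Its top centre is at (550.2,−294) and its flats are at 32.3° (mod 60). The square recess agrees with that. I'll grasp with the jaws at 92.3°, which is a −20° turn.

```bash
python3 -m inch '[[1.58,0.7,-0.6,0,0,-5,0.2],[1.58,0.7,-0.6,0,0,-5,0.2],[1.58,0.7,-0.6,0,0,-5,0.2],[1.58,0.7,-0.6,0,0,-5,0.2],[0,0,-1.5,0,0,0,0.2],[0,0,-2.5,0,0,0,0.2],[0,0,-2.5,0,0,0,0.2],[0,0,-2.4,0,0,0,0.2]]'
python3 -c "
from workcell import robot
s=robot.get_state();print(s['ee_pos'],s['joint_positions'])"
```

```text
time: 4.3
ee_pos: [549.8, -292.5, 36.4]
orientation: [[0.999, 0.041, -0.002], [0.041, -0.999, 0.001], [-0.002, -0.001, -1.0]]
wrist_force: [-0.1, 0.3, 0.0]
opening: 51.2
[ 549.77655127 -292.54098615   36.44781121] [-6.51613885e-01  3.98095063e-01  1.82279592e+00 -3.92031125e-04
  9.22480332e-01  8.78284574e-01]
```

```bash
python3 -m inch '[[0.04,-0.15,0.1,0,0,0,0.2],[0,0,0,0,0,0,-0.3],[0,0,0,0,0,0,-0.6],[0,0,0,0,0,0,-1],[0,0,0,0,0,0,-1],[0,0,0,0,0,0,-1],[0,0,0,0,0,0,-1],[0,0,0,0,0,0,-1]]' 70
python3 - <<'E'
from h import *
im=snap('wrist','w5'); cv2.imwrite('pics/c5.png',im[:,:,::-1])
E
```

```text
time: 5.3
ee_pos: [552.2, -294.9, 40.7]
orientation: [[0.999, 0.04, 0.002], [0.04, -0.999, -0.002], [0.001, 0.002, -1.0]]
wrist_force: [-0.5, -0.1, 5.5]
opening: 22.8
```

View pics/c5.png

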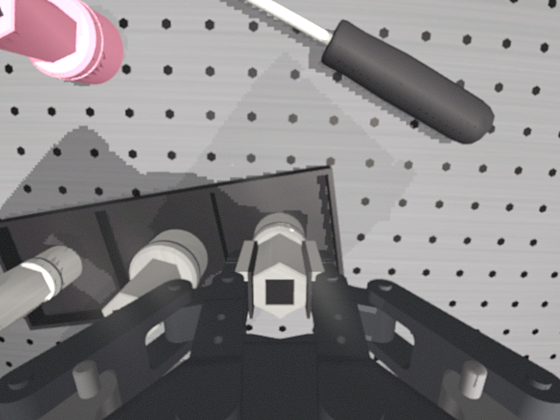

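Socket held (opening 22.8). Lift.

```bash
python3 -m inch '[[0,0,1,0,0,0,-1],[0,0,2,0,0,0,-1],[0,0,2,0,0,0,-1],[0,0,2,0,0,0,-1],[0,0,2,0,0,0,-1],[0,0,2.5,0,0,0,-1],[0,0,2.5,0,0,0,-1],[0,0,0,0,0,0,-1]]'
python3 - <<'E'
from h import *
np.set_printoptions(precision=2,suppress=True)
for k in range(3):
    im=snap('wrist',f'w6{k}'); a=np.load(f'pics/w6{k}.npy'); print(a)
s=robot.get_state(); print(s['joint_positions'],s['opening'],s['wrist_force'])
# recess centre in tool frame, assuming several tool-z of the socket top
g=cv2.cvtColor(cv2.imread('pics/w62.png'),cv2.COLOR_BGR2GRAY)
m=(g[270:315,255:305]<90).astype(np.uint8); n,l,st,c=cv2.connectedComponentsWithStats(m); print(st,c+[255,270])
E
```

```text
time: 6.35
ee_pos: [553.0, -295.2, 183.1]
orientation: [[0.999, 0.04, 0.005], [0.04, -0.999, -0.004], [0.005, 0.004, -1.0]]
wrist_force: [0.0, -0.6, -2.5]
opening: 23.0
[ 552.96 -295.17  183.11    1.      0.04    0.01    0.04   -1.     -0.
    0.01    0.     -1.  ]
[ 552.01 -294.45  180.88    1.      0.04    0.      0.04   -1.     -0.
    0.      0.     -1.  ]
[ 551.29 -293.92  179.22    1.      0.04   -0.      0.04   -1.      0.
   -0.     -0.     -1.  ]
[-0.65  0.22  1.75 -0.    1.17  0.88] 22.819423651574482 [ 0.26  0.83 -1.17]
[[   0    0   50   45 1599]
 [  11   10   28   24  651]] [[279.68 292.22]
 [279.06 291.46]]
```

Held, but the arm lags and settles after each call. Now over the nut, turning −22.7° in all.

```bash
python3 -m inch '[[1.2,4.5,0,0,0,-2.8,-1],[1.2,4.5,0,0,0,-2.8,-1],[1.2,4.5,0,0,0,-2.8,-1],[1.2,4.5,0,0,0,-2.8,-1],[1.2,4.5,0,0,0,-2.8,-1],[1.2,4.5,0,0,0,-2.8,-1],[1.2,4.5,0,0,0,-2.8,-1],[1,4.3,0,0,0,-3.1,-1]]'
python3 -m inch '[[0,0,0,0,0,0,-1],[0,0,0,0,0,0,-1],[0,0,0,0,0,0,-1],[0,0,0,0,0,0,-1],[0,0,0,0,0,0,-1],[0,0,0,0,0,0,-1],[0,0,0,0,0,0,-1],[0,0,0,0,0,0,-1]]'
python3 - <<'E'
from h import *
s=robot.get_state();print(s['ee_pos']);o=np.array(s['orientation']);print(np.degrees(np.arctan2(-o[1,1],-o[0,1])),o[:,2])
im=snap('wrist','w7')
E
```

```text
time: 7.5
ee_pos: [644.8, 65.5, 177.2]
orientation: [[0.937, -0.35, -0.003], [-0.35, -0.937, 0.0], [-0.003, 0.001, -1.0]]
wrist_force: [0.6, -0.1, -1.5]
opening: 22.9
time: 8.5
ee_pos: [645.5, 64.0, 179.3]
orientation: [[0.937, -0.349, 0.0], [-0.349, -0.937, 0.0], [0.0, -0.0, -1.0]]
wrist_force: [-0.1, 0.0, -1.6]
opening: 23.0
[645.49776515  63.95106855 179.34723459]
69.58281947788223 [ 5.32018294e-05  1.23340462e-05 -9.99999999e-01]
```

```bash
python3 -m inch '[[-0.07,0.03,-0.8,0,0,0,-1],[0,0,-1,0,0,0,-1],[0,0,-1,0,0,0,-1],[0,0,-1,0,0,0,-1],[0,0,-0.8,0,0,0,-1],[0,0,-0.4,0,0,0,-1],[0,0,0,0,0,0,-1],[0,0,0,0,0,0,-1]]'
python3 -m inch '[[0,0,-0.2,0,0,0,-1],[0,0,-0.1,0,0,0,-1],[0,0,-0.1,0,0,0,-1],[0,0,-0.1,0,0,0,-1],[0,0,-0.1,0,0,0,-1],[0,0,-0.1,0,0,0,-1],[0,0,-0.1,0,0,0,-1],[0,0,0,0,0,0,-1]]'
python3 - <<'E'
from h import *
snap('wrist','w8'); snap('side','s8'); s=robot.get_state(); print(s['ee_pos'],s['wrist_force'],s['moment'])
E
```

```text
time: 9.55
ee_pos: [645.2, 64.2, 129.8]
orientation: [[0.937, -0.349, 0.001], [-0.349, -0.937, -0.0], [0.001, -0.0, -1.0]]
wrist_force: [0.5, -0.1, -1.6]
opening: 22.7
time: 10.55
ee_pos: [645.8, 63.6, 121.7]
orientation: [[0.937, -0.349, 0.003], [-0.349, -0.937, -0.001], [0.003, 0.0, -1.0]]
wrist_force: [3.9, -3.5, 0.3]
opening: 22.8
[645.78292067  63.54887041 121.69208274] [ 3.96552948 -4.09409987  0.64091263] [-0.76486379 -0.86241489 -0.07001921]
```

It's past the nut-top level (≈125) with little vertical force. The side force says to shift about +0.7,−0.7 mm.

```bash
python3 -m inch '[[0.06,-0.06,0,0,0,0,-1],[0,0,-0.1,0,0,0,-1],[0,0,-0.2,0,0,0,-1],[0,0,-0.2,0,0,0,-1],[0,0,-0.2,0,0,0,-1],[0,0,-0.1,0,0,0,-1],[0,0,-0.1,0,0,0,-1],[0,0,0,0,0,0,-1]]'
python3 -c "
from workcell import robot
s=robot.get_state();print(s['ee_pos'],s['wrist_force'],s['moment'],s['opening'])"
```

```text
time: 11.65
ee_pos: [646.1, 63.4, 114.7]
orientation: [[0.937, -0.349, 0.001], [-0.349, -0.937, -0.001], [0.001, 0.0, -1.0]]
wrist_force: [1.1, -3.4, 8.6]
opening: 22.8
[646.09613631  63.43985999 114.73178474] [ 1.14609797 -3.38845575  8.63746544] [-0.73855744 -0.16456423  0.02829023] 22.81590906694916
```

```bash
python3 -m inch '[[0.03,-0.05,-0.1,0,0,0,-1],[0,0,-0.1,0,0,0,-1],[0,0,-0.1,0,0,0,-1],[0,0,0,0,0,0,-1],[0,0,0,0,0,0,-1],[0,0,0,0,0,0,-1],[0,0,0,0,0,0,-1],[0,0,0,0,0,0,-1]]' 90
python3 - <<'E'
from h import *
s=robot.get_state();print(s['ee_pos'],s['wrist_force'],s['moment'],s['opening'])
w=snap('wrist','w9');sd=snap('side','s9')
c=sd[135:255,230:380]; c=cv2.resize(c,None,fx=3.2,fy=3.2,interpolation=cv2.INTER_CUBIC)
w=cv2.resize(w[180:380,180:380],None,fx=1.6,fy=1.6); o=np.zeros((384,800,3),np.uint8); o[:,:480]=c; o[:320,480:]=w; cv2.imwrite('pics/c9.png',o[:,:,::-1])
E
```

```text
time: 12.65
ee_pos: [646.3, 63.4, 114.7]
orientation: [[0.937, -0.348, 0.0], [-0.348, -0.937, -0.0], [0.0, -0.0, -1.0]]
wrist_force: [-4.0, -2.2, 19.7]
opening: 22.4
[646.33477254  63.41032805 114.66370668] [-4.02463062 -2.17278341 19.66853765] [-0.56456606  0.92734258  0.03429153] 22.405054732357154
```

View pics/c9.png

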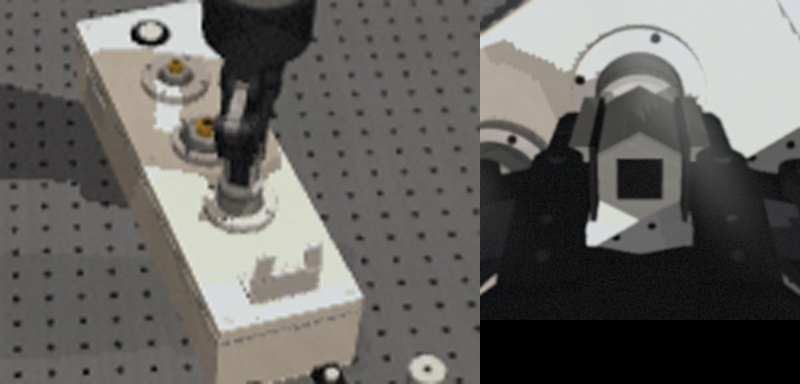

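Hard stop at TCP 114.7. That puts the rim at 77.0, since the TCP was 37.7 above the rim at the grasp (40.7 with the rim at 3). The crop shows the socket in the counterbore, with the recess at about (280,291). It was at (279,291.5) after the lift, so there's no slip in the hand. I'll ease the side load, check the tray and hand in.

```bash
python3 -m inch '[[-0.03,0.02,0.05,0,0,0,-1],[0,0,0,0,0,0,-1],[0,0,0,0,0,0,-1],[0,0,0,0,0,0,-1],[0,0,0,0,0,0,-1],[0,0,0,0,0,0,-1],[0,0,0,0,0,0,-1],[0,0,0,0,0,0,-1]]'
python3 - <<'E'
from h import *
a=cv2.imread('pics/side1.png'); b=snap('side','s10')[:,:,::-1]
d=cv2.absdiff(a,np.ascontiguousarray(b)).max(2)
for n,(x0,x1,y0,y1) in dict(s18=(247,270,262,300),s27=(252,278,298,333),post=(350,374,242,278),driver=(312,352,312,405),pink=(312,338,276,310),turq=(198,224,305,342),cap=(190,216,222,242),vial=(198,215,134,164)).items(): print(n,(d[y0:y1,x0:x1]>60).mean().round(3))
print(robot.get_state()['wrist_force'],robot.get_state()['ee_pos'])
E
```

```text
time: 13.75
ee_pos: [646.3, 63.4, 114.7]
orientation: [[0.937, -0.348, 0.001], [-0.348, -0.937, -0.0], [0.001, -0.0, -1.0]]
wrist_force: [-3.0, -2.4, 16.8]
opening: 22.4
s18 0.0
s27 0.022
post 0.0
driver 0.0
pink 0.0
turq 0.0
cap 0.0
vial 0.0
[-3.44655437 -2.73153289 17.24800605] [646.26162616  63.41992958 114.72406469]
```

```bash
python3 -c "
from workcell import robot
print(robot.hand_in())"
```

```text
the job is handed in; nothing more can be done
None
```

The nut nearest the bracket takes the 22 mm socket. It is down on that nut, upright and still held in the gripper, and the job was handed in at about 14 s. No verdict was given.

- **Which nut and socket:** the nut measured 22.1 mm across flats and its counterbore about 35 mm. The socket at the tray end measured about 32 mm across, which matches socket_22 (33 mm).
- **Fully down:** it came to a hard stop at TCP z = 114.7 mm. With the TCP 37.7 mm above the rim at the grasp, that puts the rim at 77 mm, the counterbore floor. The wrist pictures showed no slip in the hand.
- **Upright and forces:** the tool was vertical to within about 0.1°. The last wrist reading was 17 N pushing down and 3–4 N of remaining side load.
- **Surroundings:** comparing side pictures from before and after showed no change in the 18 mm socket or the loose things. The patch around the 27 mm socket differed in 2% of its pixels. I took that as the removed neighbour's edge or shadow and did not look closer.

The first alignment was about 1 mm off. The side force on the way down showed this, and I corrected it before pushing to the floor.

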